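# Rotate three lab containers onto their right instruments

### The job

The three containers each stand on the wrong instrument: the tall bottle belongs in the middle of the magnetic stirrer's round plate, the square bottle in the middle of the balance's square pan, and the squat jar in the middle of the shaker's black ribbed mat. Change them round, parking one of them in the empty steel tray on the way (set it down there and let go), and set each down gently and upright. Never tip a container over, and leave the tube rack, the tip box and the beaker where they stand.

Things in the scene. Friction and masses are not known exactly. Their poses are not given: they have to be found in the camera images.
- tall_mid (a point): Tall round brown-glass bottle with a white cap, 100 mm high, loose: body 48 mm across up to 70 mm, then a shoulder, cap 31 mm across from 80 to 100 mm. 0.18 to 0.35 kg. The point is on its axis half-way up, 50 mm above its base; z is up along the axis.
- square_mid (a point): Square white plastic bottle with a round grey cap, 75 mm high, loose: body 46 x 46 mm with its sides along its x and y axes, up to 56 mm; cap 28 mm across above. 0.10 to 0.21 kg. The point is on its axis half-way up, 37.5 mm above its base; z is up.
- jar_mid (a point): Squat round white jar with a wide black lid, 50 mm high, loose: body 50 mm across up to 34 mm, lid 54 mm across from 34 to 50 mm. 0.10 to 0.21 kg. The point is on its axis half-way up, 25 mm above its base; z is up.
- stirrer_plate (a point): Magnetic stirrer: white case 150 (x) x 120 (y) mm with a round aluminium plate, 104 mm across, on top and a small black knob at its front (-x). Fixed. The point is the centre of the plate's top face, 50 mm above the bench; x points from the front to the back, z up. Home of the tall bottle.
- balance_pan (a point): Balance: low grey case 150 (x) x 120 (y) mm with a square bare-steel pan, 100 x 100 mm, and a flat display at its front (-x). Fixed; the pan does not give. The point is the centre of the pan's top face, 36 mm above the bench; x points from the front to the back, z up. Home of the square bottle.
- shaker_mat (a point): Platform shaker, switched off: white case 150 (x) x 110 (y) mm with a steel platform that carries a black rubber mat, 100 (x) x 120 (y) mm, with fine ribs, and a small black knob at its front (-x). Fixed; the platform does not move. The point is the centre of the mat's top face, 45 mm above the bench; x points from the front to the back, z up. Home of the squat jar.
- tray_floor (a point): Shallow square steel tray, 140 x 140 mm, empty at the start: the free spot. Walls 4 mm thick, rim 8 mm above the bench. Fixed. The point is the centre of its inner floor, 4 mm above the bench; z up.
- rack_mid (a point): White tube rack with small capped tubes, 50 (x) x 90 (y) mm, 51 mm high to the caps, loose bystander: leave it. The point is on its vertical centre line, 25 mm above the bench.
- tipbox_mid (a point): Grey pipette-tip box, open, with rows of small tips, 64 (x) x 84 (y) mm, 52 mm high, loose bystander: leave it. The point is its centre, 26 mm above the bench.
- beaker_mid (a point): Small empty glass beaker, 52 mm across, 60 mm high, loose bystander: leave it. The point is on its axis half-way up, 30 mm above the bench.
Not all that is in view belongs to the job. What is shaped like the part that bears square_mid but purple is not meant.

How it is judged:
On the way:
1. one of the three containers stands released, upright and at rest in the steel tray (((horizontal distance between tall_mid and tray_floor below 0.05 m and z of tall_mid in the frame of tray_floor between 0.044 and 0.056 m and angle between tall_mid's own z axis and vertical below 0.1 rad and linear speed of tall below 0.02 m/s and contact force between the fingers and tall below 0.1 N) or (horizontal distance between square_mid and tray_floor below 0.05 m and z of square_mid in the frame of tray_floor between 0.0315 and 0.0435 m and angle between square_mid's own z axis and vertical below 0.1 rad and linear speed of square below 0.02 m/s and contact force between the fingers and square below 0.1 N) or (horizontal distance between jar_mid and tray_floor below 0.05 m and z of jar_mid in the frame of tray_floor between 0.019 and 0.031 m and angle between jar_mid's own z axis and vertical below 0.1 rad and linear speed of jar below 0.02 m/s and contact force between the fingers and jar below 0.1 N))), for 0.2 s.
At the end, for the whole second after the job is handed in: The tall bottle stands on the stirrer's plate, the square bottle on the balance's pan and the squat jar on the shaker's mat: each axis within 15 mm of the centre, base on the surface (within 6 mm), upright within 0.1 rad, released and at rest (horizontal distance between tall_mid and stirrer_plate below 0.015 m and z of tall_mid in the frame of stirrer_plate between 0.044 and 0.056 m and angle between each of tall_mid, square_mid, jar_mid's own z axis and vertical below 0.1 rad and linear speed of each of tall, square, jar below 0.02 m/s and contact force between the fingers and tall below 0.1 N and horizontal distance between square_mid and balance_pan below 0.015 m and z of square_mid in the frame of balance_pan between 0.0315 and 0.0435 m and contact force between the fingers and square below 0.1 N and horizontal distance between jar_mid and shaker_mat below 0.015 m and z of jar_mid in the frame of shaker_mat between 0.019 and 0.031 m and contact force between the fingers and jar below 0.1 N); the robot touches nothing.
It fails at once if a container is tipped over (more than 0.6 rad) (angle between any of tall_mid, square_mid, jar_mid's own z axis and vertical above 0.6 rad).
It fails at once if a container is dropped or flung (faster than 0.7 m/s while not held by the fingers) ((linear speed of tall above 0.7 m/s and contact force between the fingers and tall below 0.1 N) or (linear speed of square above 0.7 m/s and contact force between the fingers and square below 0.1 N) or (linear speed of jar above 0.7 m/s and contact force between the fingers and jar below 0.1 N)).
It fails at once if the tube rack is moved by more than 20 mm (distance of rack_mid from where it was at the start of the episode above 0.02 m).
It fails at once if the pipette-tip box is moved by more than 20 mm (distance of tipbox_mid from where it was at the start of the episode above 0.02 m).
It fails at once if the beaker is moved by more than 20 mm (distance of beaker_mid from where it was at the start of the episode above 0.02 m).
It also fails if it takes over 106 s, if anything falls off the work surface, if the arm or the gripper's body presses on something with over 40 N, if the wrist force passes 120 N, or if a joint passes its speed limit or range.

### The arm

A 7-joint arm with a two-finger parallel gripper is mounted at the origin on the work surface. World frame = base frame: x ahead of the robot, y to its left, z up, the work surface at z = 0. Lengths are in m, angles in rad, forces in N, time in s.
With the tool pointing down it reaches from about 0.35 to 0.775 m from the base axis. Payload 3.1 kg.
Tool frame: the origin (TCP) lies midway between the tips of the shut fingers; the grasp point (between the pads) lies 19 mm behind it; z points along the fingers, y is the line along which they close (so a half turn about z gives the same grasp; the last joint's range is limited). The gripper opens to 85 mm and grips with 20 to 120 N. Pads are 22 mm wide; open, the fingers measure 114 mm over their backs; the gripper's body (76 mm by 85 mm) begins 54 mm behind the grasp point. The pads swing forward as they close: fully open they stand 13 mm farther back than shut.
Start: joints at [1.064, 0.311, 0.014, 1.512, -0.004, 1.319, -0.027], TCP at [0.247, -0.492, 0.231] pointing down, gripper open.
Joint ranges: [-2.7, 2.7], [-0.3, 1.91], [-1.27, 1.3], [0.12, 2.57], [-1.44, 4.58], [0.2, 2.03], [-3.05, 3.05]. Speed limits (rad/s): [2.79, 2.79, 3.14, 3.14, 3.14, 3.14, 3.14].

### API

Orientations are given as a unit quaternion [x, y, z, w].
In Python, from rig import env gives the robot as it stands.
- The arm moves only by the shell command python3 -m handwheel 'ROWS' [OPENING]. ROWS is JSON, a list of rows, each a list of 4 numbers: the shift along the tool's x, y, z in m, then the turn about the tool's z in rad. In form: [[tx, ty, tz, twist], ...]. A call has exactly 5 rows; each row shifts and turns the commanded pose from where the row before left it, along the tool's axes as they then stand; what a row does not reach is not made up. A row lasts 1/12 s, in which the tool goes at most 41.7 mm and 7.16 degrees, less where a joint would pass 70% of its speed; a pose out of reach is approached as far as the arm can. A call with a gripper value outside its range is refused whole. OPENING is the finger opening in m, from 0 to 0.0854, set as the call begins (- or left out, the last holds). The fingers move at their own pace and stop on an object; the grip force is fixed at half the most. Time passes only in rows, so rows that do not move let the fingers close, or fill a call up. It gives the time, the measured TCP pose, the force, the opening and the grip force at its end, in the units of the state.
- env.sense(): the state, without advancing time (a new reading comes with each control period).
- env.capture(name): name is "side" or "top" or "wrist"; returns a dict with "image" (480x640x3 uint8, blue, green, red), "mtx" (3x3 intrinsics, pixels), "R" (3x3) and "t" (3): a world point X has camera coordinates R X + t. Camera axes: x right, y down, z forward; pixel columns grow to the right and rows downward; lengths in m; the calibration is good to about 2 mm. A picture is of the moment at which its call begins. There is no depth.
- env.close_job(): hands the job in; it is judged then, once.
The state is a dict: "t": time; "q": joint angles; "dq": joint speeds; "joint_torque": joint torques, N m; "tool_pos": TCP position; "tool_rot": TCP orientation; "force": force on the tool from outside, world axes, zero at the start; "wrist_torque": the same for the moment, N m; "gripper_width": finger opening in m; "gripper_force": force on a finger pad.
Only numpy, scipy, OpenCV 4.12 (cv2) and the standard library are available. Lean on these libraries where they do the work, as an engineer would, in place of code of your own. Each camera call takes 0.05 s, during which the arm holds its last target. There are 200 camera calls.

## Working session

There is one attempt and no reset: what is moved stays moved. The work goes in short steps, Python scripts to look and compute and a shell command to move; the robot and the scene stay as the last step left them, time stands still between calls to the robot, and variables do not carry over. Pictures are saved under pics/ and viewed, at most 14 in all, crops included, and the job is handed in when it is done.

```bash
mkdir -p pics; ls
cat > h.py <<'E'
import cv2,numpy as np
from rig import env
def cap(n,f=None):
    c=env.capture(n)
    if f: cv2.imwrite('pics/'+f,c['image'])
    return c
def ray(c,u,v,z):
    """pixel onto plane z"""
    R,t=np.array(c['R']),np.array(c['t']); d=R.T@np.linalg.inv(c['mtx'])@[u,v,1]; o=-R.T@t
    return o+d*(z-o[2])/d[2]
def proj(c,X):
    p=c['mtx']@(np.array(c['R'])@np.array(X)+c['t']); return p[:2]/p[2]
E
python3 - <<'E'
from h import *
import pickle
for n in('top','side'):
    c=cap(n,n+'0.png'); pickle.dump(c,open(n+'0.pkl','wb'))
    print(n,-np.array(c['R']).T@c['t'])
s=env.sense(); print(s['t'],s['tool_pos'],s['tool_rot'],s['gripper_width'])
E
```

```text
pics
top [ 0.38549356 -0.01499403  1.33736996]
side [ 0.32906233 -0.5591299   0.48286244]
0.1 [ 0.2462685 -0.49106    0.2303329] [ 9.73102404e-01  2.30370588e-01 -2.80401782e-04 -1.01244557e-03] 0.08558025480993127
```

View pics/top0.png

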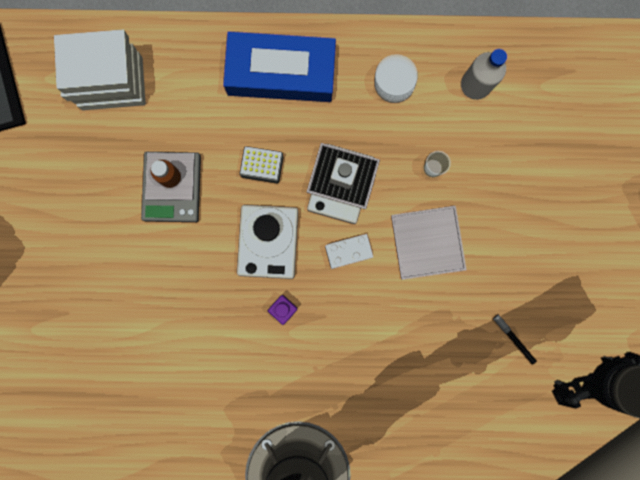

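View pics/side0.png

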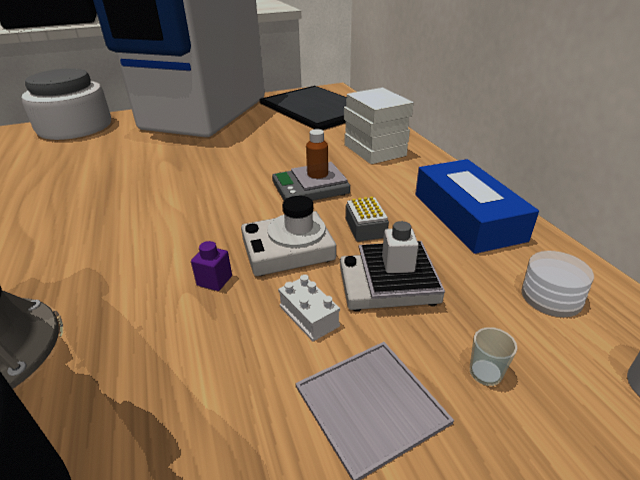

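The top view (up = +x, left = +y) shows:
- **Containers:** the tall bottle on the balance with its cap at (158,168), the jar on the stirrer at (267,228), and the square bottle on the shaker at (345,170).
- **Tray:** empty, at (428,242).
- **Bystanders:** rack (349,250), tip box (261,163), beaker (436,164).

Possible mix-ups:
- **Square bottle:** white (345,170), or the purple decoy at (283,309). I choose the white one.
- **Tall bottle:** brown (160,172), or the grey bottle with a blue cap at (485,75). I choose the brown one.
- **Jar:** black lid (267,228), or the white dish stack at (396,78). I choose the black-lidded one.
- **Tray:** steel square (428,242), or the balance pan at (172,180).

```bash
cat > m.py <<'E'
from h import *
import pickle
c=pickle.load(open('top0.pkl','rb')); im=c['image']; hsv=cv2.cvtColor(im,cv2.COLOR_BGR2HSV)
H,S,V=[hsv[...,i].astype(int) for i in range(3)]
def meas(name,mask,roi,z,pick=None):
    u0,v0,u1,v1=roi; m=np.zeros(mask.shape,np.uint8); m[v0:v1,u0:u1]=mask[v0:v1,u0:u1]*255
    m=cv2.morphologyEx(m,cv2.MORPH_OPEN,np.ones((2,2)))
    k=max(cv2.findContours(m,cv2.RETR_EXTERNAL,cv2.CHAIN_APPROX_NONE)[0],key=cv2.contourArea)
    P=np.array([ray(c,u,v,z)[:2]*1000 for u,v in k[:,0,:]+0.0],np.float32)
    (x,y),wh,a=cv2.minAreaRect(P); (ex,ey),r=cv2.minEnclosingCircle(P)
    print(name,'rect',np.round([x,y]),np.round(wh),round(a,1),'circ',np.round([ex,ey]),'r%.0f'%r)
    cv2.drawContours(vis,[k],-1,(0,0,255),1)
vis=im.copy()
meas('tallcap',(S<60)&(V>150),(148,155,172,180),.136)
meas('jarlid',V<60,(245,205,290,250),.100)
meas('sqbody',(S<50)&(V>130),(328,150,365,195),.101)
meas('sqcap',(S<60)&(V<125)&(V>60),(332,158,358,182),.120)
meas('tray',S<60,(385,200,475,285),.008)
meas('stirplate_case',(S<60)|(V<60),(230,200,305,282),.045)
meas('balance',(S<60)|((H>45)&(H<90)),(138,148,206,225),.03)
meas('mat',(S<70),(300,140,385,222),.045)
meas('rack',S<45,(320,228,380,272),.04)
meas('beaker',S<60,(418,145,456,182),.06)
meas('tipbox',(S<60)|(V>200),(235,142,288,186),.05)
cv2.imwrite('pics/vis.png',cv2.resize(vis[135:290,130:480],None,fx=2.28,fy=2.28,interpolation=cv2.INTER_CUBIC))
cv2.imwrite('pics/raw.png',cv2.resize(im[138:284,134:390],None,fx=3.1,fy=3.1,interpolation=cv2.INTER_CUBIC))
E
python3 m.py
```

```text
tallcap rect [620. 274.] [38. 45.] 0.7 circ [626. 274.] r26
jarlid rect [503.  66.] [50. 48.] 0.9 circ [502.  65.] r26
sqbody rect [618. -89.] [45. 44.] 72.0 circ [619. -89.] r29
sqcap rect [616. -89.] [26. 26.] 0.4 circ [616. -89.] r14
tray rect [ 484. -276.] [140. 141.] 9.0 circ [ 484. -276.] r97
stirplate_case rect [479.  66.] [119. 148.] 87.5 circ [480.  66.] r92
balance rect [594. 274.] [119. 148.] 89.6 circ [594. 274.] r92
mat rect [603. -86.] [130. 149.] 74.6 circ [607. -87.] r92
rack rect [ 462. -104.] [52. 91.] 15.7 circ [ 462. -104.] r50
beaker rect [ 645. -283.] [48. 57.] 26.2 circ [ 643. -284.] r29
tipbox rect [641.  82.] [84. 66.] 81.5 circ [640.  82.] r50
```

View pics/vis.png

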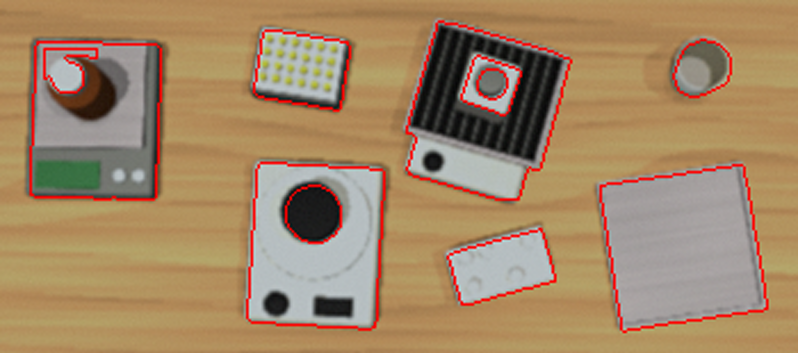

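View pics/raw.png

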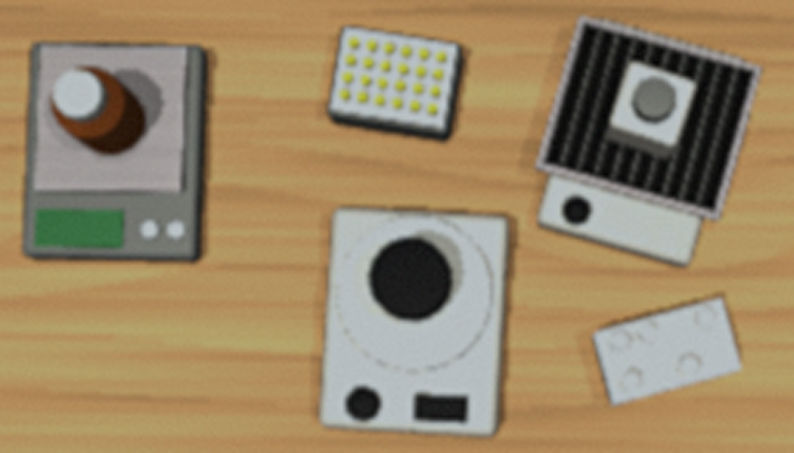

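The crops confirm the choices. The contours fit the tray, stirrer, balance, square bottle and jar lid, but the tall cap mask leaked onto the pan. In the raw crop I read these centres: cap disc (79,92), pan (110,118), plate ring (415,292), mat (649,118). I'll convert those and check them against the side view, where the cap tops should appear at about (317,133), (298,205) and (401,229).

Run:
```python
from h import *
import pickle
c=pickle.load(open('top0.pkl','rb')); s=pickle.load(open('side0.pkl','rb'))
for n,U,V,z in(('tall',79,92,.136),('jar',411,279,.1),('sq',655,98,.12),('pan',110,118,.036),('plate',415,292,.05),('mat',649,117.5,.045)):
    X=ray(c,134+(U+.5)/3.1-.5,138+(V+.5)/3.1-.5,z); print(n,np.round(X,4),np.round(proj(s,X)))
# two-view triangulation of cap tops
for n,a,b in(('tall',(159.2,167.4),(317,133)),('jar',(266.8,228),(298,205)),('sq',(345,169.8),(401,229))):
    P=[q['mtx']@np.c_[q['R'],q['t']] for q in(c,s)]
    X=cv2.triangulatePoints(P[0],P[1],np.array(a,float),np.array(b,float)); print(n,np.round((X[:3]/X[3]).ravel(),4))
```

```text
tall [0.6166 0.2759 0.136 ] [316. 132.]
jar [0.5043 0.0673 0.1   ] [295. 203.]
sq [ 0.6205 -0.0878  0.12  ] [400. 226.]
pan [0.6182 0.2784 0.036 ] [317. 174.]
plate [0.5004 0.0678 0.05  ] [295. 228.]
mat [ 0.6216 -0.0883  0.045 ] [396. 265.]
tall [0.6179 0.2763 0.1328]
jar [0.5054 0.0661 0.0969]
sq [ 0.6211 -0.0885  0.1151]
```

Everything agrees within about 4 mm. I start with the jar: turn the tool to yaw 0 (tool x = world x, tool y = world −y, tool z = down), then move above it.

```bash
python3 -m handwheel '[[0,0,0,0.116],[0,0,0,0.116],[0,0,0,0.116],[0,0,0,0.116],[0,0,0,0]]' 0.0854
python3 -m handwheel '[[0.016,-0.034,0,0],[0.016,-0.034,0,0],[0.016,-0.034,0,0],[0.016,-0.034,0,0],[0.016,-0.034,0,0]]'
```

```text
t: 0.52
tool_pos: [0.2464, -0.4913, 0.2307]
tool_rot: [1.0, -0.001, -0.0, -0.001]
force: [0.5, -0.3, 0.6]
gripper_width: 0.0857
gripper_force: 0.0
t: 0.93
tool_pos: [0.3267, -0.3198, 0.2311]
tool_rot: [1.0, 0.002, -0.0, -0.0]
force: [0.9, 0.0, 0.1]
gripper_width: 0.0856
gripper_force: 0.0
```

```bash
python3 -m handwheel '[[0.016,-0.035,0,0],[0.016,-0.035,0,0],[0.016,-0.035,0,0],[0.016,-0.035,0,0],[0.016,-0.035,0,0]]' >/dev/null
python3 -m handwheel '[[0.016,-0.035,0,0],[0.016,-0.035,0,0],[0.016,-0.035,0,0],[0.016,-0.035,0,0],[0.016,-0.035,0,0]]' >/dev/null
python3 -m handwheel '[[0.017,-0.035,0,0],[0,0,0,0],[0,0,0,0],[0,0,0,0],[0,0,0,0]]'
python3 - <<'E'
from h import *
import pickle
c=cap('wrist','w1.png'); pickle.dump(c,open('w1.pkl','wb')); print(proj(c,[.504,.067,.1]),proj(c,[.5,.068,.05]))
E
```

```text
t: 2.18
tool_pos: [0.5027, 0.0617, 0.231]
tool_rot: [1.0, -0.0, -0.0, 0.001]
force: [0.6, 0.3, 0.1]
gripper_width: 0.0853
gripper_force: 0.0
[318.66415557 225.31281094] [318.67814669 215.26360923]
```

View pics/w1.png

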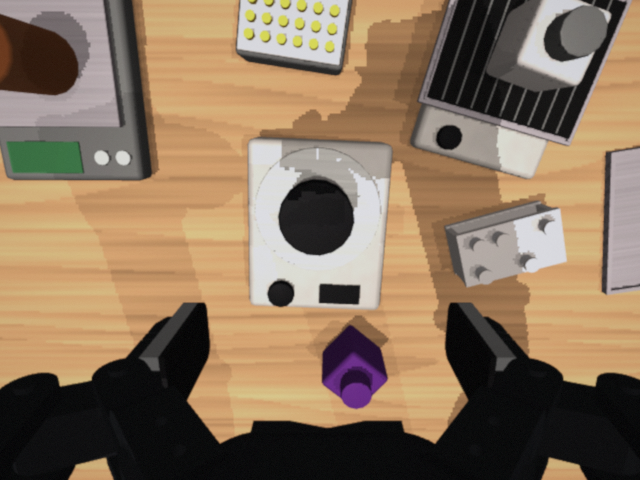

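The wrist view shows the jar lid at (316,217) on the plate, against a predicted (319,225), which puts it about 5 mm farther in x. I take the average, x = 0.507, then descend and grip the lid.

```bash
python3 -m handwheel '[[0.004,-0.005,0.02,0],[0,0,0.03,0],[0,0,0.03,0],[0,0,0.03,0],[0,0,0.02,0]]' >/dev/null
python3 -m handwheel '[[0,0,0.01,0],[0,0,0.01,0],[0,0,0.01,0],[0,0,0,0],[0,0,0,0]]'
python3 -m handwheel '[[0,0,0,0],[0,0,0,0],[0,0,0,0],[0,0,0,0],[0,0,0,0]]' 0.03
python3 -m handwheel '[[0,0,0,0],[0,0,0,0],[0,0,0,0],[0,0,0,0],[0,0,0,0]]'
```

```text
t: 3.07
tool_pos: [0.5075, 0.0684, 0.0717]
tool_rot: [1.0, 0.0, 0.0, 0.0]
force: [-0.2, 0.3, 0.3]
gripper_width: 0.0856
gripper_force: 0.0
t: 3.48
tool_pos: [0.5083, 0.0689, 0.0727]
tool_rot: [1.0, 0.001, 0.002, -0.0]
force: [-0.4, 0.4, 5.9]
gripper_width: 0.0521
gripper_force: 62.8
t: 3.9
tool_pos: [0.5083, 0.0689, 0.0727]
tool_rot: [1.0, 0.0, 0.001, -0.0]
force: [-0.4, -1.4, 6.5]
gripper_width: 0.0521
gripper_force: 62.8
```

```bash
python3 -m handwheel '[[0,0,-0.01,0],[0,0,-0.02,0],[0,0,-0.02,0],[0,0,-0.02,0],[0,0,-0.01,0]]'
python3 -m handwheel '[[0,0.015,0,0],[-0.002,0.03,0,0],[-0.002,0.035,0,0],[-0.002,0.035,0,0],[-0.002,0.035,0,0]]' >/dev/null
python3 -m handwheel '[[-0.004,0.035,0,0],[-0.004,0.035,0,0],[-0.004,0.035,0,0],[-0.004,0.035,0,0],[0,0.035,0,0]]' >/dev/null
python3 -m handwheel '[[0,0.02,0,0],[0,0,0,0],[0,0,0,0],[0,0,0,0],[0,0,0,0]]'
```

```text
t: 4.32
tool_pos: [0.508, 0.0689, 0.1538]
tool_rot: [1.0, 0.0, 0.002, -0.0]
force: [0.3, -0.3, -1.4]
gripper_width: 0.0523
gripper_force: 63.0
t: 5.57
tool_pos: [0.4837, -0.2742, 0.151]
tool_rot: [1.0, 0.002, -0.0, -0.001]
force: [-0.3, 0.6, -2.4]
gripper_width: 0.052
gripper_force: 63.1
```

```bash
python3 -m handwheel '[[0,0,0.02,0],[0,0,0.03,0],[0,0,0.03,0],[0,0,0.025,0],[0,0,0.01,0]]' >/dev/null
python3 -m handwheel '[[0,0,0.004,0],[0,0,0.002,0],[0,0,0.001,0],[0,0,0.001,0],[0,0,0,0]]'
python3 -m handwheel '[[0,0,0.001,0],[0,0,0.001,0],[0,0,0,0],[0,0,0,0],[0,0,0,0]]'
```

```text
t: 6.4
tool_pos: [0.4845, -0.277, 0.0297]
tool_rot: [1.0, 0.0, 0.001, 0.001]
force: [-0.1, -0.9, -0.9]
gripper_width: 0.0522
gripper_force: 63.1
t: 6.82
tool_pos: [0.4838, -0.2768, 0.0268]
tool_rot: [1.0, 0.0, 0.0, 0.0]
force: [-0.1, -0.3, 0.7]
gripper_width: 0.0523
gripper_force: 63.3
```

```bash
python3 -m handwheel '[[0,0,0.0005,0],[0,0,0,0],[0,0,0,0],[0,0,0,0],[0,0,0,0]]'
python3 -m handwheel '[[0,0,0,0],[0,0,0,0],[0,0,0,0],[0,0,0,0],[0,0,0,0]]' 0.0854
python3 -m handwheel '[[0,0,-0.02,0],[0,0,-0.03,0],[0,0,-0.04,0],[0,0,-0.04,0],[0,0,-0.03,0]]'
python3 - <<'E'
from h import *
import pickle
c=cap('wrist','w2.png'); pickle.dump(c,open('w2.pkl','wb')); print(proj(c,[.484,-.276,.054]),proj(c,[.484,-.276,.008]))
E
```

```text
t: 7.23
tool_pos: [0.4838, -0.2768, 0.0268]
tool_rot: [1.0, 0.0, 0.0, 0.0]
force: [-1.3, 0.7, 4.6]
gripper_width: 0.0523
gripper_force: 63.6
t: 7.65
tool_pos: [0.4832, -0.2763, 0.0255]
tool_rot: [1.0, 0.0, -0.0, -0.0]
force: [-0.5, -0.2, 0.5]
gripper_width: 0.0857
gripper_force: 0.0
t: 8.07
tool_pos: [0.4843, -0.2767, 0.1891]
tool_rot: [1.0, 0.001, 0.002, 0.001]
force: [0.6, 0.5, -0.2]
gripper_width: 0.0856
gripper_force: 0.0
[325.19822433 226.70887513] [325.40285902 213.1691888 ]
```

View pics/w2.png

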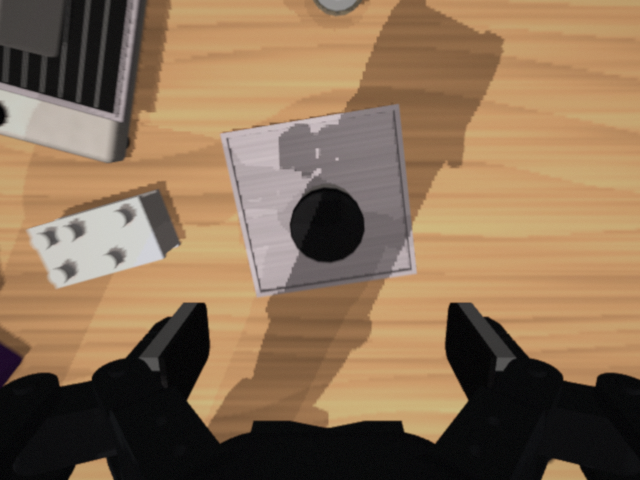

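The wrist view shows the jar upright in the tray at (327,225), which is where it was predicted. The tray outline centre is at (324,201), about 8 mm beyond my top-view estimate, so the top view has a small −x bias and I'll refine with the wrist camera. Next I look over the shaker on the way, then over the balance.

```bash
python3 -m handwheel '[[0.018,-0.03,-0.014,0],[0.02,-0.03,-0.014,0],[0.02,-0.03,-0.014,0],[0.02,-0.03,0,0],[0.02,-0.03,0,0]]' >/dev/null
python3 -m handwheel '[[0.02,-0.03,0,0],[0.018,-0.009,0,0],[0,0,0,0],[0,0,0,0],[0,0,0,0]]'
python3 - <<'E'
from h import *
import pickle
c=cap('wrist','w3.png'); pickle.dump(c,open('w3.pkl','wb')); print(proj(c,[.62,-.088,.12]),proj(c,[.62,-.088,.045]))
E
python3 -m handwheel '[[0,-0.03,0,0],[0,-0.036,0,0],[0,-0.036,0,0],[0,-0.036,0,0],[0,-0.036,0,0]]' >/dev/null
python3 -m handwheel '[[0,-0.036,0,0],[0,-0.036,0,0],[0,-0.036,0,0],[0,-0.036,0,0],[0,-0.036,0,0]]' >/dev/null
python3 -m handwheel '[[0,-0.01,0,0],[0,0,0,0],[0,0,0,0],[0,0,0,0],[0,0,0,0]]'
python3 - <<'E'
from h import *
import pickle
c=cap('wrist','w4.png'); pickle.dump(c,open('w4.pkl','wb')); print(proj(c,[.618,.276,.136]),proj(c,[.618,.278,.036]))
E
```

```text
t: 8.95
tool_pos: [0.6185, -0.0887, 0.2271]
tool_rot: [1.0, -0.0, -0.001, 0.001]
force: [-0.2, -0.4, 0.4]
gripper_width: 0.0854
gripper_force: 0.0
[325.05320111 233.84167565] [325.44949203 209.80147571]
t: 10.25
tool_pos: [0.6201, 0.2731, 0.228]
tool_rot: [1.0, -0.002, 0.0, 0.001]
force: [0.2, -1.0, 0.1]
gripper_width: 0.0852
gripper_force: 0.0
[321.33991411 246.4110991 ] [320.45338332 212.122962  ]
```

View pics/w3.png

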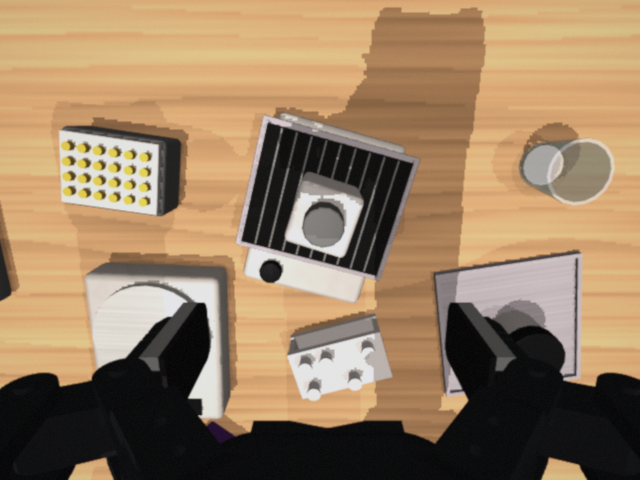

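View pics/w4.png

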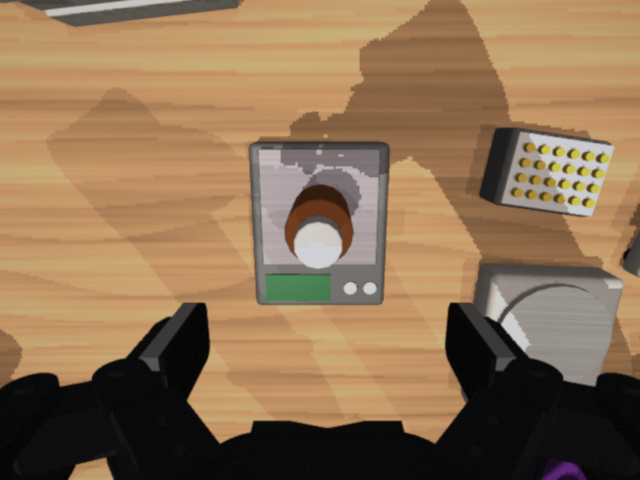

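Over the shaker, the square bottle's cap is at (324,224) and the platform corners average (325,199). Over the balance, the tall cap is at (318,245) and the pan centre at (320,207). I cast these, with the earlier wrist points, onto their planes.

Run:
```python
from h import *
import pickle
L=lambda n:pickle.load(open(n+'.pkl','rb'))
for n,f,u,v,z in(('jar',1,316,217,.1),('plate',1,320,207.5,.05),('tray',2,324,201,.008),('jar2',2,327,225,.054),('sq',3,324,224,.12),('mat',3,325,199,.045),('tall',4,318,244.5,.136),('pan',4,319.5,207,.036)):
    print(n,np.round(ray(L('w%d'%f),u,v,z),4))
```

```text
jar [0.51   0.0688 0.1   ]
plate [0.5065 0.0669 0.05  ]
tray [ 0.4942 -0.2749  0.008 ]
jar2 [ 0.4853 -0.2773  0.054 ]
sq [ 0.6266 -0.0873  0.12  ]
mat [ 0.6291 -0.0877  0.045 ]
tall [0.6192 0.278  0.136 ]
pan [0.6225 0.2788 0.036 ]
```

```bash
python3 -m handwheel '[[0,-0.005,0.02,0],[0,0,0.03,0],[0,0,0.03,0],[0,0,0.03,0],[0,0,0.02,0]]' >/dev/null
python3 -m handwheel '[[0,0,0.01,0],[0,0,0.01,0],[0,0,0.007,0],[0,0,0,0],[0,0,0,0]]'
python3 -m handwheel '[[0,0,0,0],[0,0,0,0],[0,0,0,0],[0,0,0,0],[0,0,0,0]]' 0.03
python3 -m handwheel '[[0,0,0,0],[0,0,0,0],[0,0,0,0],[0,0,0,0],[0,0,0,0]]'
```

```text
t: 11.13
tool_pos: [0.6196, 0.2819, 0.0718]
tool_rot: [1.0, 0.0, 0.001, -0.0]
force: [0.4, -0.7, -0.2]
gripper_width: 0.0855
gripper_force: 0.0
t: 11.55
tool_pos: [0.62, 0.2814, 0.0724]
tool_rot: [1.0, 0.0, 0.001, -0.0]
force: [-0.1, -1.3, 4.4]
gripper_width: 0.0469
gripper_force: 62.3
t: 11.97
tool_pos: [0.62, 0.2815, 0.0723]
tool_rot: [1.0, 0.0, 0.001, -0.0]
force: [-0.1, -1.6, 6.1]
gripper_width: 0.0467
gripper_force: 62.4
```

```bash
python3 -m handwheel '[[0,0,-0.01,0],[0,0,-0.02,0],[0,0,-0.025,0],[0,0,-0.02,0],[0,0,-0.01,0]]' >/dev/null
python3 -m handwheel '[[-0.008,0.015,0,0],[-0.014,0.026,0,0],[-0.018,0.034,0,0],[-0.018,0.034,0,0],[-0.018,0.034,0,0]]' >/dev/null
python3 -m handwheel '[[-0.018,0.034,0,0],[-0.014,0.026,0,0],[-0.005,0.011,0,0],[0,0,0,0],[0,0,0,0]]'
```

```text
t: 13.22
tool_pos: [0.5059, 0.0677, 0.1555]
tool_rot: [1.0, -0.0, -0.0, -0.0]
force: [1.0, 1.1, -2.2]
gripper_width: 0.0466
gripper_force: 62.2
```

```bash
python3 -m handwheel '[[0,0,0.015,0],[0,0,0.02,0],[0,0,0.015,0],[0,0,0.01,0],[0,0,0.004,0]]' >/dev/null
python3 -m handwheel '[[0,0,0.002,0],[0,0,0.001,0],[0,0,0,0],[0,0,0,0],[0,0,0,0]]'
python3 -m handwheel '[[0,0,0.001,0],[0,0,0.0005,0],[0,0,0,0],[0,0,0,0],[0,0,0,0]]'
```

```text
t: 14.05
tool_pos: [0.5068, 0.0677, 0.0896]
tool_rot: [1.0, 0.0, 0.001, -0.0]
force: [0.1, 0.3, -2.6]
gripper_width: 0.0462
gripper_force: 62.2
t: 14.47
tool_pos: [0.5061, 0.0675, 0.0873]
tool_rot: [1.0, 0.0, -0.0, 0.0]
force: [-0.4, -0.2, -2.7]
gripper_width: 0.0463
gripper_force: 62.2
```

```bash
python3 -m handwheel '[[0,0,0.001,0],[0,0,0,0],[0,0,0,0],[0,0,0,0],[0,0,0,0]]'
python3 -m handwheel '[[0,0,0.001,0],[0,0,0,0],[0,0,0,0],[0,0,0,0],[0,0,0,0]]'
```

```text
t: 14.88
tool_pos: [0.5062, 0.0676, 0.0863]
tool_rot: [1.0, 0.0, 0.0, 0.0]
force: [0.5, 0.1, -1.5]
gripper_width: 0.0465
gripper_force: 62.3
t: 15.3
tool_pos: [0.5063, 0.0676, 0.0862]
tool_rot: [1.0, 0.0, 0.0, 0.0]
force: [-1.7, -0.4, 5.2]
gripper_width: 0.0467
gripper_force: 62.9
```

Contact is made, so I release, rise and take a picture. I also measure the square bottle's yaw from the earlier wrist image.

```bash
python3 -m handwheel '[[0,0,0,0],[0,0,0,0],[0,0,0,0],[0,0,0,0],[0,0,0,0]]' 0.0854 >/dev/null
python3 -m handwheel '[[0,0,-0.02,0],[0,0,-0.03,0],[0,0,-0.035,0],[0,0,-0.035,0],[0,0,-0.03,0]]'
python3 - <<'E'
from h import *
import pickle
c=cap('wrist','w5.png')
print(proj(c,[.5065,.067,.15]),proj(c,[.5065,.067,.05]))
d=pickle.load(open('w3.pkl','rb')); im=d['image']
cr=im[100:310,220:430]; cv2.imwrite('pics/two.png',np.hstack([cv2.resize(cr,(390,390),interpolation=cv2.INTER_CUBIC),cv2.resize(c['image'][100:310,215:425],(390,390),interpolation=cv2.INTER_CUBIC)]))
E
```

```text
t: 16.13
tool_pos: [0.5063, 0.0678, 0.2376]
tool_rot: [1.0, 0.001, 0.001, -0.0]
force: [1.4, 0.1, 0.0]
gripper_width: 0.0852
gripper_force: 0.0
[327.66030058 245.05531878] [327.62051419 210.74450769]
```

View pics/two.png

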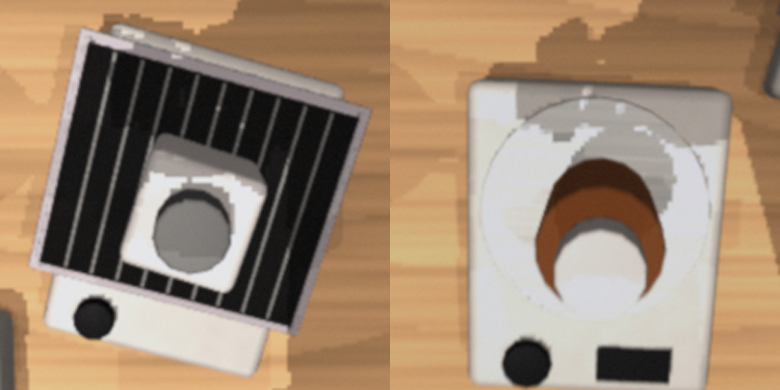

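The tall bottle stands centred: cap at (328,247) against a predicted (328,245), plate ring at (326,211). The square bottle's sides are at −16°, so I twist +0.28 and grip it.

```bash
python3 -m handwheel '[[0.024,0.031,0,0],[0.024,0.031,0,0],[0.024,0.031,0,0],[0.024,0.031,0,0],[0.024,0.031,0,0]]' >/dev/null
python3 -m handwheel '[[0,0,0,0.093],[0,0,0,0.093],[0,0,0,0.094],[0,0,0,0],[0,0,0,0]]'
python3 - <<'E'
from h import *
c=cap('wrist','w6.png'); print(proj(c,[.6266,-.0873,.12])); cv2.imwrite('pics/w6c.png',c['image'][120:320,200:440])
E
```

```text
t: 17.02
tool_pos: [0.6262, -0.0872, 0.2348]
tool_rot: [0.99, -0.138, -0.0, 0.0]
force: [0.3, 0.3, 0.0]
gripper_width: 0.0852
gripper_force: 0.0
[326.6451746  232.56092098]
```

View pics/w6c.png

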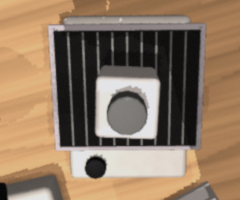

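The square bottle is aligned with the fingers and its cap is at (327,233), exactly as predicted. I descend and grip.

```bash
python3 -m handwheel '[[0,0,0.02,0],[0,0,0.035,0],[0,0,0.035,0],[0,0,0.03,0],[0,0,0.02,0]]' >/dev/null
python3 -m handwheel '[[0,0,0.015,0],[0,0,0.01,0],[0,0,0.005,0],[0,0,0,0],[0,0,0,0]]'
python3 -m handwheel '[[0,0,0,0],[0,0,0,0],[0,0,0,0],[0,0,0,0],[0,0,0,0]]' 0.03
python3 -m handwheel '[[0,0,0,0],[0,0,0,0],[0,0,0,0],[0,0,0,0],[0,0,0,0]]'
```

```text
t: 17.9
tool_pos: [0.6269, -0.0873, 0.0662]
tool_rot: [0.99, -0.139, 0.001, -0.0]
force: [0.8, 0.5, 0.4]
gripper_width: 0.0854
gripper_force: 0.0
t: 18.32
tool_pos: [0.6273, -0.0873, 0.0666]
tool_rot: [0.99, -0.139, 0.001, -0.0]
force: [-0.3, -0.0, 2.5]
gripper_width: 0.0455
gripper_force: 61.4
t: 18.73
tool_pos: [0.6273, -0.0873, 0.0666]
tool_rot: [0.99, -0.139, 0.001, -0.0]
force: [-0.9, -0.4, 5.7]
gripper_width: 0.0458
gripper_force: 61.4
```

```bash
python3 -m handwheel '[[0,0,-0.01,0],[0,0,-0.025,0],[0,0,-0.03,0],[0,0,-0.03,0],[0,0,-0.015,0]]' >/dev/null
python3 -m handwheel '[[0,0,0,-0.05],[0,0,0,-0.09],[0,0,0,-0.09],[0,0,0,-0.05],[0,0,0,0]]'
python3 -m handwheel '[[0,-0.015,0,0],[0,-0.028,0,0],[-0.001,-0.034,0,0],[-0.001,-0.034,0,0],[-0.001,-0.034,0,0]]' >/dev/null
python3 -m handwheel '[[-0.001,-0.034,0,0],[-0.001,-0.034,0,0],[0,-0.034,0,0],[0,-0.034,0,0],[0,-0.034,0,0]]' >/dev/null
python3 -m handwheel '[[0,-0.034,0,0],[0,-0.017,0,0],[0,0,0,0],[0,0,0,0],[0,0,0,0]]'
```

```text
t: 19.57
tool_pos: [0.6251, -0.0875, 0.1744]
tool_rot: [1.0, 0.001, -0.001, -0.0]
force: [0.2, 0.4, -2.8]
gripper_width: 0.0457
gripper_force: 61.2
t: 20.82
tool_pos: [0.6206, 0.278, 0.1748]
tool_rot: [1.0, 0.0, -0.0, 0.001]
force: [0.5, -1.5, -2.5]
gripper_width: 0.0454
gripper_force: 61.1
```

```bash
python3 -m handwheel '[[0.001,-0.001,0.02,0],[0,0,0.03,0],[0,0,0.03,0],[0,0,0.02,0],[0,0,0.008,0]]' >/dev/null
python3 -m handwheel '[[0,0,0.004,0],[0,0,0.001,0],[0,0,0,0],[0,0,0,0],[0,0,0,0]]'
python3 -m handwheel '[[0,0,0.001,0],[0,0,0.001,0],[0,0,0,0],[0,0,0,0],[0,0,0,0]]'
python3 -m handwheel '[[0,0,0.001,0],[0,0,0,0],[0,0,0,0],[0,0,0,0],[0,0,0,0]]'
```

```text
t: 21.65
tool_pos: [0.623, 0.2803, 0.0643]
tool_rot: [1.0, 0.0, 0.002, -0.001]
force: [0.6, 0.1, -2.5]
gripper_width: 0.0454
gripper_force: 61.0
t: 22.07
tool_pos: [0.6219, 0.2797, 0.0602]
tool_rot: [1.0, 0.0, -0.0, 0.0]
force: [0.8, -0.2, -1.2]
gripper_width: 0.0451
gripper_force: 61.0
t: 22.48
tool_pos: [0.6219, 0.2797, 0.0593]
tool_rot: [1.0, 0.0, 0.0, 0.0]
force: [-0.1, -0.3, -1.7]
gripper_width: 0.0453
gripper_force: 61.0
```

```bash
python3 -m handwheel '[[0,0,0.001,0],[0,0,0,0],[0,0,0,0],[0,0,0,0],[0,0,0,0]]'
python3 -m handwheel '[[0,0,0.001,0],[0,0,0,0],[0,0,0,0],[0,0,0,0],[0,0,0,0]]'
```

```text
t: 22.9
tool_pos: [0.6219, 0.2797, 0.0583]
tool_rot: [1.0, 0.0, -0.0, 0.0]
force: [-0.2, 0.4, -2.1]
gripper_width: 0.0456
gripper_force: 61.0
t: 23.32
tool_pos: [0.6221, 0.2798, 0.0577]
tool_rot: [1.0, 0.0, 0.0, -0.0]
force: [-0.2, -0.6, 0.8]
gripper_width: 0.0452
gripper_force: 61.3
```

```bash
python3 -m handwheel '[[0,0,0.0005,0],[0,0,0,0],[0,0,0,0],[0,0,0,0],[0,0,0,0]]' 0.0854 >/dev/null
python3 -m handwheel '[[0,0,-0.02,0],[0,0,-0.035,0],[0,0,-0.04,0],[0,0,-0.04,0],[0,0,-0.035,0]]'
python3 - <<'E'
from h import *
c=cap('wrist','w7.png'); print(proj(c,[.6225,.279,.111]),proj(c,[.6225,.279,.036])); cv2.imwrite('pics/w7c.png',c['image'][120:320,200:440])
E
python3 -m handwheel '[[-0.008,0.035,0,0],[-0.008,0.035,0,0],[-0.008,0.035,0,0],[-0.008,0.035,0,0],[-0.008,0.035,0,0]]' >/dev/null
python3 -m handwheel '[[-0.009,0.035,0,0],[-0.009,0.035,0,0],[-0.009,0.035,0,0],[-0.009,0.035,0,0],[-0.009,0.035,0,0]]' >/dev/null
python3 -m handwheel '[[-0.009,0.035,0,0],[-0.009,0.035,0,0],[-0.009,0.035,0,0],[-0.009,0.035,0,0],[-0.009,0.035,0,0]]' >/dev/null
python3 -m handwheel '[[-0.007,0.032,0,0],[0,0,0,0],[0,0,0,0],[0,0,0,0],[0,0,0,0]]'
```

```text
t: 24.15
tool_pos: [0.6221, 0.2799, 0.2298]
tool_rot: [1.0, 0.0, 0.001, -0.001]
force: [0.4, 1.4, 0.4]
gripper_width: 0.0853
gripper_force: 0.0
[327.95540483 231.38222659] [327.93968979 208.98090678]
t: 25.87
tool_pos: [0.4862, -0.2754, 0.2268]
tool_rot: [1.0, 0.002, 0.0, -0.001]
force: [0.7, 0.4, 0.3]
gripper_width: 0.0853
gripper_force: 0.0
```

View pics/w7c.png

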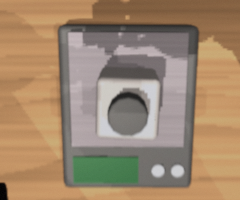

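The square bottle stands centred on the pan, with its cap at (327,233) against a predicted (328,231). Now I grip the jar in the tray.

```bash
python3 -m handwheel '[[-0.001,0.001,0.03,0],[0,0,0.04,0],[0,0,0.04,0],[0,0,0.035,0],[0,0,0.025,0]]' >/dev/null
python3 -m handwheel '[[0,0,0.015,0],[0,0,0.01,0],[0,0,0.004,0],[0,0,0,0],[0,0,0,0]]'
python3 -m handwheel '[[0,0,0,0],[0,0,0,0],[0,0,0,0],[0,0,0,0],[0,0,0,0]]' 0.03
python3 -m handwheel '[[0,0,0,0],[0,0,0,0],[0,0,0,0],[0,0,0,0],[0,0,0,0]]'
```

```text
t: 26.7
tool_pos: [0.4857, -0.2784, 0.0289]
tool_rot: [1.0, 0.001, 0.001, 0.0]
force: [-0.7, -0.3, -0.2]
gripper_width: 0.0854
gripper_force: 0.0
t: 27.12
tool_pos: [0.4857, -0.2789, 0.0294]
tool_rot: [1.0, 0.0, 0.001, 0.001]
force: [-0.5, 0.1, 6.0]
gripper_width: 0.0522
gripper_force: 63.0
t: 27.53
tool_pos: [0.4857, -0.2789, 0.0294]
tool_rot: [1.0, 0.0, 0.001, 0.001]
force: [-0.2, -0.2, 6.4]
gripper_width: 0.0523
gripper_force: 63.0
```

```bash
python3 -m handwheel '[[0,0,-0.01,0],[0,0,-0.025,0],[0,0,-0.03,0],[0,0,-0.03,0],[0,0,-0.015,0]]' >/dev/null
python3 -m handwheel '[[0.01,-0.013,0,0],[0.018,-0.024,0,0],[0.023,-0.03,0,0],[0.023,-0.03,0,0],[0.023,-0.03,0,0]]' >/dev/null
python3 -m handwheel '[[0.021,-0.03,0,0],[0.016,-0.021,0,0],[0.009,-0.012,0,0],[0,0,0,0],[0,0,0,0]]'
```

```text
t: 28.78
tool_pos: [0.6266, -0.0887, 0.1374]
tool_rot: [1.0, 0.001, -0.001, 0.001]
force: [-0.1, -0.5, -1.2]
gripper_width: 0.052
gripper_force: 63.1
```

```bash
python3 -m handwheel '[[0.001,0,0.015,0],[0,0,0.02,0],[0,0,0.015,0],[0,0,0.008,0],[0,0,0.003,0]]' >/dev/null
python3 -m handwheel '[[0,0,0.002,0],[0,0,0.001,0],[0,0,0,0],[0,0,0,0],[0,0,0,0]]'
python3 -m handwheel '[[0,0,0.001,0],[0,0,0.001,0],[0,0,0,0],[0,0,0,0],[0,0,0,0]]'
```

```text
t: 29.62
tool_pos: [0.6288, -0.0883, 0.0747]
tool_rot: [1.0, 0.0, 0.001, 0.0]
force: [0.1, -0.7, -1.5]
gripper_width: 0.0519
gripper_force: 63.1
t: 30.03
tool_pos: [0.6282, -0.0883, 0.0718]
tool_rot: [1.0, 0.0, -0.0, 0.0]
force: [0.5, 0.5, -1.5]
gripper_width: 0.0523
gripper_force: 63.1
```

```bash
python3 -m handwheel '[[0,0,0.001,0],[0,0,0,0],[0,0,0,0],[0,0,0,0],[0,0,0,0]]'
python3 -m handwheel '[[0,0,0.001,0],[0,0,0,0],[0,0,0,0],[0,0,0,0],[0,0,0,0]]'
```

```text
t: 30.45
tool_pos: [0.6282, -0.0884, 0.0708]
tool_rot: [1.0, 0.0, 0.0, 0.0]
force: [0.7, -0.1, -1.1]
gripper_width: 0.052
gripper_force: 63.1
t: 30.87
tool_pos: [0.6283, -0.0883, 0.0705]
tool_rot: [1.0, 0.0, 0.0, 0.0]
force: [-2.8, 0.6, 3.9]
gripper_width: 0.0523
gripper_force: 63.5
```

Contact is made. I release, rise, look from the wrist, then back off clear and take a last top view.

```bash
python3 -m handwheel '[[0,0,0,0],[0,0,0,0],[0,0,0,0],[0,0,0,0],[0,0,0,0]]' 0.0854 >/dev/null
python3 -m handwheel '[[0,0,-0.02,0],[0,0,-0.035,0],[0,0,-0.04,0],[0,0,-0.04,0],[0,0,-0.03,0]]'
python3 - <<'E'
from h import *
c=cap('wrist','w8.png'); print(proj(c,[.629,-.0877,.095]),proj(c,[.629,-.0877,.045])); cv2.imwrite('pics/w8c.png',c['image'][80:340,180:460])
E
python3 -m handwheel '[[-0.02,0.03,0,0],[-0.02,0.03,0,0],[-0.02,0.03,0,0],[-0.02,0.03,0,0],[-0.02,0.03,0,0]]' >/dev/null
python3 -m handwheel '[[-0.02,0.03,0,0],[-0.02,0.03,0,0],[-0.02,0.03,0,0],[-0.02,0.03,0,0],[0,0,0,0]]'
python3 - <<'E'
from h import *
c=cap('top'); s=cap('side'); cv2.imwrite('pics/fin.png',np.hstack([cv2.resize(c['image'][138:284,134:390],(400,228)),cv2.resize(s['image'][80:440,200:600],(400,360))[:228]]) if 0 else cv2.resize(c['image'][138:284,134:480],None,fx=2.3,fy=2.3))
E
```

```text
t: 31.7
tool_pos: [0.6292, -0.0883, 0.2386]
tool_rot: [1.0, 0.0, 0.002, 0.0]
force: [0.8, 0.2, 0.6]
gripper_width: 0.0855
gripper_force: 0.0
[325.6726951  224.00646167] [325.89587725 210.2517356 ]
t: 32.58
tool_pos: [0.4408, -0.3685, 0.2343]
tool_rot: [1.0, -0.007, -0.003, 0.004]
force: [-1.4, -0.6, -0.9]
gripper_width: 0.0857
gripper_force: 0.0
```

View pics/w8c.png

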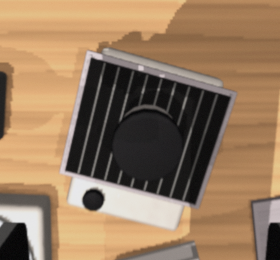

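View pics/fin.png

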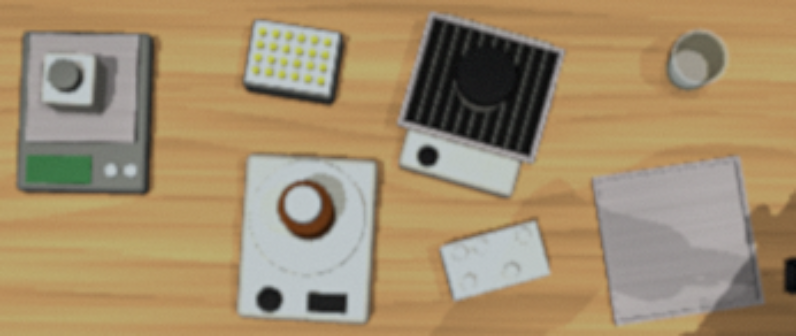

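All three stand centred. The jar lid is at (327,225) against a predicted (326,224), and the top view shows the rack, tip box and beaker where they were. I let the arm settle and hand in.

```bash
python3 -m handwheel '[[0,0,0,0],[0,0,0,0],[0,0,0,0],[0,0,0,0],[0,0,0,0]]' | head -2; python3 -c "
from rig import env
print(env.close_job())"
```

```text
t: 33.1
tool_pos: [0.4491, -0.3576, 0.2348]
the job is handed in; nothing more can be done
None
```

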